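# Match the two channels of a dosing pump under its splash hood

## Task

The two reagents of the two-part dosing pump must run at the same rate. Squeeze the two side buttons of the clear splash hood together to unlatch it and swing it right up until it stands open, turn the inner of the two concentric knobs clockwise until its pointer lines up with the pointer of the outer knob without moving the outer knob, then swing the hood down again until it is latched shut. Leave the bottles and the valve beside the pump where they are.

Things in the scene. Friction and masses are not known exactly. Their poses are not given: they have to be found in the camera images.
- pump: Twin dosing pump, fixed: dark grey case 136 mm deep (x), 122 mm wide (y; 174 over the two round heads at its ends, which reach 73 mm up), 106 mm high at the rear. Origin: centre of its underside. x to its rear, y to its left end as seen from its front, z up. On top an aluminium panel rises 25 degrees toward the rear: normal (-0.423, 0, 0.906), up-panel (0.906, 0, 0.423) in this frame.
- knob_axis (a point): Point on the common axis of both knobs, 30 mm above the panel along its normal (the axis meets the panel at (0, 0, 86) mm in the pump's frame), at mid grip height of the inner knob. Its z axis is the panel's outward normal; x and y turn with the inner knob (x toward its pointer).
- inner_knob (a joint): Inner knob: black, ribbed, cylindrical, 29 mm diameter, its sides 17 to 38 mm above the panel, flat top at 40 mm with a white pointer line from centre to rim. Rad: 0 = pointer straight up the panel, grows clockwise looking at the panel; stops at +-2.36; stays where left (0.03 N m). Starts 0.5 to 1.5 rad anticlockwise of the outer knob's value.
- outer_knob (a joint): Outer knob: black ribbed ring round the foot of the inner one, diameter 43 to 48 mm, 2 to 14 mm above the panel, with a white pointer mark on its top and on a small nose at its rim. Same zero, sense and stops; turns by itself (0.05 N m). Must stay. Fingertips lower than 14 mm above the panel touch it.
- inner_pointer (a point): Tip of the inner knob's pointer: 14 mm from the axis, 40 mm above the panel; its x axis points outward along the pointer, z along the panel's normal.
- outer_pointer (a point): Tip of the outer knob's pointer: 24 mm from the axis, 14 mm above the panel; its x axis points outward along the pointer, z along the panel's normal.
- hood (a joint): Clear hood over the knobs, hinged at the panel's rear edge. Rad: 0 shut, grows as its front swings up and back, 2.05 fully open, about upright; stays at any angle (0.07 N m). Shut, its flat roof is 46 mm above the panel; 68 mm wide from 48 mm up-panel to 28 mm down-panel of the knob axis, then a nose 50 wide to 70 mm down-panel. Open underside. Latched when shut with the buttons out.
- hood_hinge (a point): Middle of the hood's hinge axis, 46 mm up-panel of the knob axis, 4 mm above the panel. The axis runs along the pump's y. Its frame turns with the hood: when shut, x points up the panel and z along the panel's normal.
- hood_grip (a point): Point midway between the hood's two side buttons, turning with the hood: (-100, 0, 27) mm in hood_hinge's frame; when shut 54 mm down-panel of the knob axis, 31 mm above the panel. Axes as hood_hinge; the buttons are squeezed along its y. The fingers may pivot on the buttons about y.
- button_left (a joint): Spring button on the left (+y) of the hood's nose: dark ribbed block 24 mm long, 22 high, face 34 mm from hood_grip (68 mm over both), flush with the nose when in. In m: 0 out, 0.008 in; 2.4 N to start, 7 N fully in, springs back. Its hook lets go at 3 mm; both must be in together. Pressing the nose's roof down (about 12 N) snaps the hooks home.
- button_right (a joint): The same button on the hood's right side (-y).
- bottle_a: White dosing bottle with screw cap, 42 mm across, 86 mm high, standing left of the pump. Origin: centre of its underside. A bystander.
- bottle_b: A second bottle of the same kind, behind the first. Origin: centre of its underside. A bystander.
- spare_valve: Small white tube valve with a dark red lever, 56 mm long, 25 mm high, lying to the left in front of the bottles. Origin: centre of its underside. A bystander.

How it is judged:
By the outcome, as a careful person would: the job done as asked, in the order asked, and still so for the second after the job is handed in, with the robot touching nothing.
It also fails if it takes over 72 s, if anything falls off the work surface, if the arm or the gripper's body presses on something with over 40 N, if the wrist force passes 120 N, or if a joint passes its speed limit or range.

## Robot

A 6-joint arm with a two-finger parallel gripper is mounted at the origin on a cart in front of the work surface, level with it; the furniture and walls round the work are solid. World frame = base frame: x ahead of the robot, y to its left, z up, the work surface at z = 0. Lengths are in mm, angles in degrees, forces in N, time in s.
With the tool pointing down it reaches from about 275 to 725 mm from the base axis. Payload 15.9 kg.
Tool frame: the origin (TCP) lies on the front face of the gripper's body, between the roots of the fingers; the fingertips stand 73 mm ahead of it and the grasp point (between the pads) lies 54 mm ahead of it; z points along the fingers, y is the line along which they close (so a half turn about z gives the same grasp; the last joint's range is limited). The gripper opens to 85 mm and grips with 20 to 120 N. Pads are 22 mm wide; open, the fingers measure 114 mm over their backs; the gripper's body (76 mm by 85 mm) begins 54 mm behind the grasp point. The pads swing forward as they close: fully open they stand 13 mm farther back than shut.
Start: joints at [-74.141, 12.198, -1.971, 75.831, 0, 90], TCP at [136.634, -480.954, 303.906] pointing down, gripper open.
Joint ranges: [-170.91, 170.91], [-42.67, 98.43], [-65.05, 77.54], [-120.47, 116.71], [-90, 82.35], [-180, 180]. Speed limits (degrees/s): [108.29, 108.29, 136.94, 147.25, 180, 180].

## Interface

Orientations are given as a 3x3 rotation matrix whose columns are the frame's x, y, z axes.
In Python, from cell import manip, viewer, workorder gives the robot as it stands.
- The arm moves only by the shell command python3 -m pendant 'ROWS' [FORCE]. ROWS is JSON, a list of rows, each an object of numbers: "tx", "ty", "tz": the shift along the world's x, y, z as a fraction of full scale; "rx", "ry", "rz": the turn, a rotation vector about the world's x, y, z as a fraction of full scale; "gripper": the closure, from 0 (fully open) to 1 (shut). A call has 1 to 10 rows; each row shifts and turns the commanded pose from where the row before left it; what a row does not reach is not made up. Full scale, the value 1, is 0.025 m for a shift and 0.1 rad for a turn. A row lasts 1/12 s, in which the tool goes at most 41.7 mm and 7.16 degrees, less where a joint would pass 70% of its speed; a pose out of reach is approached as far as the arm can. A call with a number of a shift or a turn outside -1 to 1 is refused whole. A call with a gripper value outside its range is refused whole. The fingers move at their own pace and stop on an object; FORCE is the grip in N (left out, the last holds). Time passes only in rows, so rows that do not move let the fingers close. It gives the time, the measured TCP pose, the force, the opening and the grip force at its end, in the units of the state.
- manip.observe(): the state, without advancing time (a new reading comes with each control period).
- viewer.grab_frame(name): name is "scene" or "top" or "wrist"; returns (picture, depth): 400x640x3 uint8, red, green, blue; 400x640 float32, mm along the optical axis (not along the pixel's ray), 0 where there is no reading.
- viewer.camera_info(name): a dict with "fovy" (degrees; the focal length in pixels is half the picture's height over the tangent of half this angle, whatever the lens; pixels are square), "cx", "cy" (the principal point, pixels), "R" (3x3) and "t" (3): a world point X has camera coordinates R X + t; the wrist camera has in their place "tool_from_camera" (4x4, takes a point from camera to tool coordinates, whose origin is the TCP and whose axes are the flange's). Camera axes: x right, y down, z forward; pixel columns grow to the right and rows downward; lengths in mm; the calibration is good to about 2 mm. The wrist camera is an equidistant fisheye: a pixel r from the principal point sees the ray r / f radians off the axis. A picture is of the moment at which its call begins: read the wrist's pose just before it. camera_info takes no time and is no camera call.
- workorder.job_done(): hands the job in; it is judged then, once.
The state is a dict: "time_s": time; "qpos": joint angles; "qvel": joint speeds; "joint_torque": joint torques, N m; "tool_pos": TCP position; "eef_rot": TCP orientation; "force": force on the tool from outside, world axes, zero at the start; "ft_torque": the same for the moment, N m; "opening": finger opening in mm; "grip_force": force on a finger pad.
Only numpy, scipy, OpenCV 4.12 (cv2) and the standard library are available. Lean on these libraries where they do the work, as an engineer would, in place of code of your own. Each camera call takes 0.05 s, during which the arm holds its last target. There are 200 camera calls.

## Working session

There is one attempt and no reset: what is moved stays moved. The work goes in short steps, Python scripts to look and compute and a shell command to move; the robot and the scene stay as the last step left them, time stands still between calls to the robot, and variables do not carry over. Pictures are saved under pics/ and viewed, at most 10 in all, crops included, and the job is handed in when it is done.

```bash
ls; mkdir -p pics
python3 - <<'E'
from cell import manip, viewer
import cv2,numpy as np,pickle
s=manip.observe();print(s)
d={}
for n in("scene","top"):
    p,z=viewer.grab_frame(n);c=viewer.camera_info(n);d[n]=(p,z,c);print(n,c)
    cv2.imwrite(f"pics/{n}0.png",p[...,::-1])
print(viewer.camera_info("wrist"))
pickle.dump(d,open("d0.pkl","wb"))
E
```

```text
pics
{'time_s': 0.0, 'qpos': array([-7.41387162e+01,  1.22236438e+01, -2.00748330e+00,  7.58312500e+01,
        7.41523298e-04,  8.99994633e+01]), 'qvel': array([ 0.01114265, -0.04199596, -0.10196107,  0.06259369, -0.07524251,
        0.00525216]), 'joint_torque': array([-6.64832914e-04, -6.86150479e+01,  4.87123346e+01,  1.71452510e-02,
       -1.66100849e-04, -2.52612728e-05]), 'tool_pos': array([ 136.58827099, -480.7180021 ,  303.43147169]), 'eef_rot': array([[ 9.61923654e-01,  2.73318133e-01, -2.85098566e-04],
       [ 2.73318282e-01, -9.61923080e-01,  1.05077223e-03],
       [ 1.29522139e-05, -1.08868532e-03, -9.99999407e-01]]), 'force': array([-0.41103347, -0.7096844 , -0.15736821]), 'ft_torque': array([-0.00748999,  0.02530544,  0.00350955]), 'grip_force': 0.0, 'opening': 85.79379133349799}
scene {'fovy': 42.99994214864395, 'cx': 318.94550397787424, 'cy': 194.33555997816345, 'R': array([[-0.73684462, -0.67594017,  0.01284089],
       [-0.44301975,  0.46841577, -0.76440838],
       [ 0.51067945, -0.56893898, -0.64460448]]), 't': array([360.40885666, 408.48520942, 513.86902355])}
top {'fovy': 44.16042819040183, 'cx': 326.04327111565794, 'cy': 195.5782826932685, 'R': array([[ 0.00915757, -0.99995449,  0.00267536],
       [-0.98606956, -0.00947472, -0.16606343],
       [ 0.16608122, -0.00111736, -0.98611144]]), 't': array([-135.44902171,  609.49557781,  839.73806609])}
{'fovy': 65.70646984690485, 'cx': 316.9944166117954, 'cy': 199.99271877222634, 'tool_from_camera': array([[ 1.04474155e-03, -9.57937964e-01, -2.86973459e-01,
         7.31078527e+01],
       [ 9.99999379e-01,  8.89197750e-04,  6.72343093e-04,
        -3.22717022e-01],
       [-3.88886820e-04, -2.86973983e-01,  9.57938298e-01,
        -6.93683713e+01],
       [ 0.00000000e+00,  0.00000000e+00,  0.00000000e+00,
         1.00000000e+00]])}
```

View pics/scene0.png

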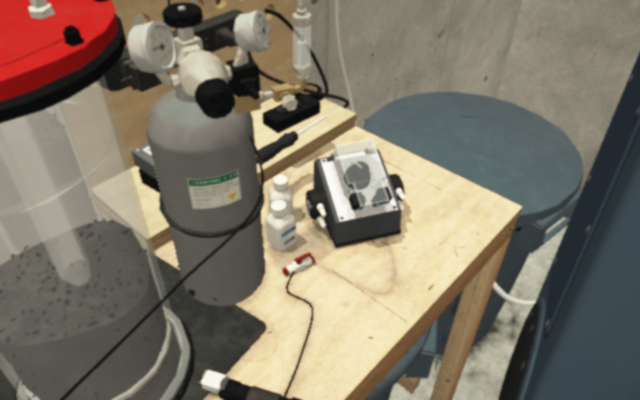

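View pics/top0.png

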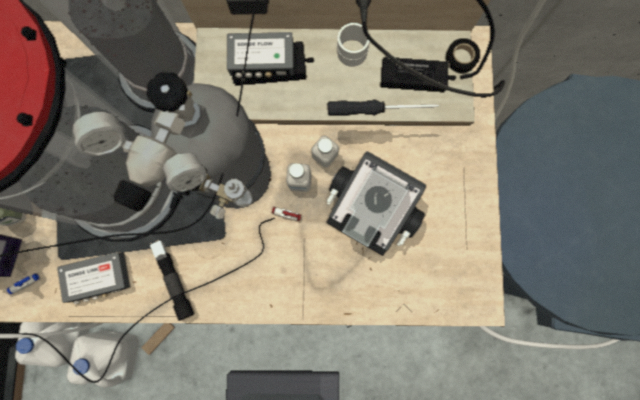

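```bash
cat > h.py <<'E'
import numpy as np,cv2,pickle
from cell import manip,viewer
def K(c): return 200/np.tan(np.radians(c['fovy']/2))
def pts(z,c):
    f=K(c);v,u=np.mgrid[0:400,0:640]
    P=np.stack([(u-c['cx'])/f*z,(v-c['cy'])/f*z,z],-1)
    return (P-c['t'])@c['R']
def proj(X,c):
    q=np.asarray(X)@c['R'].T+c['t'];f=K(c);return q[...,:2]/q[...,2:]*f+[c['cx'],c['cy']]
E
python3 - <<'E'
from h import *
d=pickle.load(open('d0.pkl','rb'))
p,z,c=d['top'];W=pts(z,c)
for v in range(150,256,8): print(v,[int(W[v,u,2]) for u in range(330,432,8)])
m=(W[...,2]>15)&(W[...,2]<200)&(z>0); m[:, :322]=0;m[:,440:]=0;m[:145]=0;m[260:]=0
n,l,st,ce=cv2.connectedComponentsWithStats(m.astype(np.uint8));i=1+np.argmax(st[1:,4]);print(st[i])
Q=W[l==i]
r=cv2.minAreaRect(Q[:,:2].astype(np.float32));print('rect all',r)
b=Q[Q[:,2]>76];print(cv2.minAreaRect(b[:,:2].astype(np.float32)),b[:,2].max())
s=5;cr=cv2.resize(p[140:260,320:440],None,fx=s,fy=s,interpolation=cv2.INTER_CUBIC);cv2.imwrite('pics/topc.png',cr[...,::-1])
E
```

```text
150 [87, 56, 0, 2, 1, 0, 0, 1, 0, 1, -1, 1, 1]
158 [58, 0, 0, 0, 104, 104, 98, -1, 0, 0, 3, 0, 0]
166 [0, 0, 3, 0, 103, 111, 110, 105, 94, 0, 0, 1, 1]
174 [0, 68, 68, 93, 97, 147, 148, 125, 105, 101, 1, 2, 2]
182 [1, 70, 72, 88, 91, 139, 142, 145, 148, 117, 104, 99, 3]
190 [52, 61, 76, 83, 134, 136, 140, 140, 144, 147, 106, 107, 0]
198 [60, 1, 75, 78, 128, 128, 136, 137, 138, 143, 100, 99, 0]
206 [2, 65, 70, 122, 120, 125, 128, 130, 133, 90, 93, 1, 0]
214 [56, 63, 95, 115, 117, 120, 125, 128, 83, 86, 85, 67, 0]
222 [22, 51, 101, 110, 115, 118, 118, 121, 79, 78, 70, 69, 0]
230 [3, 0, 100, 103, 108, 110, 90, 68, 73, 58, 65, 0, 0]
238 [0, 0, 1, 100, 104, 108, 103, 64, 66, 60, 0, 0, 1]
246 [0, 0, 0, 0, 0, 20, 51, 56, 1, 0, 2, 0, 0]
254 [-1, 1, -1, 1, 1, 0, 0, 3, 0, -1, 1, -2, 2]
[ 327  151  100  105 6732]
rect all ((592.343505859375, -215.5393524169922), (179.9720916748047, 146.7235107421875), 60.16770935058594)
((593.40234375, -213.80154418945312), (126.45076751708984, 146.77633666992188), 60.033504486083984) 151.30849083865897
```

View pics/topc.png

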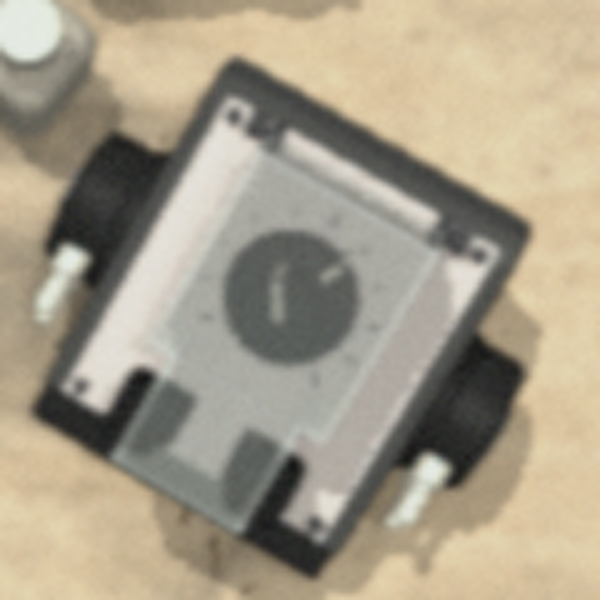

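```bash
cat > pose.py <<'E'
from h import *
d=pickle.load(open('d0.pkl','rb'))
for name in('top','scene'):
    p,z,c=d[name];W=pts(z,c).reshape(-1,3);m=(z.ravel()>0)&(np.linalg.norm(W[:,:2]-[593,-214],axis=1)<100)
    W=W[m]
    yaw=np.radians(-30);
    for k in range(4):
        x=np.array([np.cos(yaw),np.sin(yaw),0]);y=np.array([-x[1],x[0],0]);n=-.4226*x+[0,0,.9063];u=.9063*x+[0,0,.4226]
        h=W@n; 
        if k==0:
            g=np.histogram(h,np.arange(-300,0+200,1));
            # roof candidates: height peak near expected
            O=np.array([593,-214,86.]);hh=h-O@n
            print(name,[(int(a)) for a in np.histogram(hh,np.arange(-20,70,3))[0]])
        R=W[abs(h-O@n-46)<5]
        A=np.c_[R,np.ones(len(R))];ce=R.mean(0);_,_,V=np.linalg.svd(R-ce);nn=V[2]*np.sign(V[2][2])
        R=R[abs((R-ce)@nn)<3]
        r=cv2.minAreaRect(np.c_[R@u,R@y].astype(np.float32))
    a,b=(R-O)@u,(R-O)@y
    print(len(R),'normal',nn.round(3),'yaw',np.degrees(np.arctan2(-nn[1],-nn[0])),'off',((R-O)@n).mean(),'u',np.percentile(a,[.5,99.5]),'y',np.percentile(b,[.5,99.5]),r)
    ang=[];
    for lo in range(-20,45,8):
        s=(a>lo)&(a<lo+8);
        if s.sum()>20: ang.append((lo+4,*np.percentile(b[s],[1,99]).round(1)))
    print(ang)
E
python3 pose.py
```

```text
top [267, 319, 185, 207, 373, 1192, 611, 47, 20, 21, 17, 12, 18, 19, 18, 21, 18, 24, 45, 148, 1288, 1259, 29, 0, 0, 0, 0, 0, 0]
2381 normal [-0.365  0.212  0.906] yaw -30.06988670407998 off 43.16970467259293 u [-59.98903022  56.87229768] y [-35.20545924  31.74582275] ((597.0318603515625, 109.61775207519531), (67.90015411376953, 118.25633239746094), 89.77864074707031)
[(-16, np.float64(-34.6), np.float64(31.4)), (-8, np.float64(-34.7), np.float64(31.3)), (0, np.float64(-34.9), np.float64(31.6)), (8, np.float64(-34.5), np.float64(31.5)), (16, np.float64(-34.8), np.float64(31.2)), (24, np.float64(-34.7), np.float64(31.6)), (32, np.float64(-35.1), np.float64(30.4)), (40, np.float64(-35.1), np.float64(31.4)), (48, np.float64(-34.8), np.float64(31.8))]
scene [320, 349, 219, 184, 413, 1047, 335, 61, 44, 59, 45, 33, 57, 62, 50, 61, 71, 64, 94, 183, 1360, 858, 14, 0, 0, 0, 0, 0, 0]
2007 normal [-0.367  0.21   0.906] yaw -29.799033388224583 off 42.843165459859144 u [-58.75293871  58.00227122] y [-31.95786243  35.06412534] ((598.4228515625, 112.80958557128906), (119.39411926269531, 68.58573150634766), 0.19705308973789215)
[(-16, np.float64(-31.6), np.float64(34.5)), (-8, np.float64(-31.2), np.float64(35.0)), (0, np.float64(-31.5), np.float64(34.3)), (8, np.float64(-31.7), np.float64(34.8)), (16, np.float64(-32.0), np.float64(34.9)), (24, np.float64(-31.6), np.float64(34.6)), (32, np.float64(-31.5), np.float64(34.8)), (40, np.float64(-32.3), np.float64(34.3)), (48, np.float64(-31.2), np.float64(34.6))]
```

```bash
cat > geo.py <<'E'
from h import *
from scipy.spatial.transform import Rotation as Ro
yaw=np.radians(-29.93);X=np.array([np.cos(yaw),np.sin(yaw),0]);Y=np.array([-X[1],X[0],0]);Z=np.array([0,0,1.])
A=np.array([602,-219,86.5]);c25,s25=np.cos(np.radians(25)),np.sin(np.radians(25))
U=c25*X+s25*Z;N=-s25*X+c25*Z;H=A+46*U+4*N
def grip(th): # hood_grip at angle th
    return H+Ro.from_rotvec(Y*th).apply(-100*U+27*N)
def tool(phi): # z at pitch phi deg in pump xz plane, x up
    f=np.radians(phi);z=np.cos(f)*X+np.sin(f)*Z;x=-np.sin(f)*X+np.cos(f)*Z
    return np.stack([x,np.cross(z,x),z],1)
def need(p,R,s=None):
    s=s or manip.observe();dp=np.array(p)-s['tool_pos'];r=Ro.from_matrix(R@s['eef_rot'].T).as_rotvec()
    print('total t',(dp/25).round(2),'r',(r/.1).round(2),'now',s['tool_pos'].round(1),'F',s['force'].round(1),'t',round(s['time_s'],2),'open',round(s['opening'],1))
E
python3 - <<'E'
from geo import *
print(grip(0),grip(2.05))
R=tool(-35);d=R[:,2];g=grip(0)+4*d-54*d
print(g, g-70*d); need(g-70*d,R)
E
```

```text
[ 548.23237763 -188.04477312   91.77415526] [ 663.75706064 -254.5549258   208.31661541]
[ 512.73706054 -167.60932246  120.45297708] [ 463.04361661 -138.99969154  160.60332763]
total t [13.06 13.67 -5.71] r [-1.21 -9.77 -7.36] now [ 136.6 -480.8  303.5] F [-0.3  0.4 -0.5] t 0.1 open 85.3
```

```bash
python3 -m pendant '[{"tx":0.65,"ty":0.68,"ry":-0.49,"rz":-0.37,"rx":-0.06,"gripper":0},{"tx":0.65,"ty":0.68,"ry":-0.49,"rz":-0.37,"rx":-0.06},{"tx":0.65,"ty":0.68,"ry":-0.49,"rz":-0.37,"rx":-0.06},{"tx":0.65,"ty":0.68,"ry":-0.49,"rz":-0.37,"rx":-0.06},{"tx":0.65,"ty":0.68,"ry":-0.49,"rz":-0.37,"rx":-0.06},{"tx":0.65,"ty":0.68,"ry":-0.49,"rz":-0.37,"rx":-0.06},{"tx":0.65,"ty":0.68,"ry":-0.49,"rz":-0.37,"rx":-0.06},{"tx":0.65,"ty":0.68,"ry":-0.49,"rz":-0.37,"rx":-0.06},{"tx":0.65,"ty":0.68,"ry":-0.49,"rz":-0.37,"rx":-0.06},{"tx":0.65,"ty":0.68,"ry":-0.49,"rz":-0.37,"rx":-0.06}]'
python3 -m pendant '[{"tx":0.65,"ty":0.68,"tz":-0.5,"ry":-0.49,"rz":-0.37,"rx":-0.06},{"tx":0.65,"ty":0.68,"tz":-0.5,"ry":-0.49,"rz":-0.37,"rx":-0.06},{"tx":0.65,"ty":0.68,"tz":-0.5,"ry":-0.49,"rz":-0.37,"rx":-0.06},{"tx":0.65,"ty":0.68,"tz":-0.5,"ry":-0.49,"rz":-0.37,"rx":-0.06},{"tx":0.65,"ty":0.68,"tz":-0.5,"ry":-0.49,"rz":-0.37,"rx":-0.06},{"tx":0.65,"ty":0.68,"tz":-0.6,"ry":-0.49,"rz":-0.37,"rx":-0.06},{"tx":0.65,"ty":0.68,"tz":-0.7,"ry":-0.49,"rz":-0.37,"rx":-0.06},{"tx":0.65,"ty":0.68,"tz":-0.7,"ry":-0.49,"rz":-0.37,"rx":-0.06},{"tx":0.65,"ty":0.68,"tz":-0.7,"ry":-0.49,"rz":-0.37,"rx":-0.06},{"tx":0.65,"ty":0.68,"tz":-0.5,"ry":-0.49,"rz":-0.37,"rx":-0.06}]'
python3 -m pendant '[{"tx":0},{"tx":0}]'
python3 - <<'E'
from geo import *
R=tool(-35);d=R[:,2];g=grip(0)+4*d-54*d
need(g-70*d,R);need(g,R)
print(manip.observe()['qpos'].round(1))
p,z=viewer.grab_frame('wrist');cv2.imwrite('pics/w1.png',p[...,::-1])
E
```

```text
total t [13.06 13.67 -5.71] r [-1.21 -9.77 -7.36] now [ 136.6 -480.8  303.5] F [-0.3  0.4 -0.5] t 0.1 open 85.3
total t [15.05 12.53 -7.32] r [-1.21 -9.77 -7.36] now [ 136.6 -480.8  303.5] F [-0.3  0.4 -0.5] t 0.1 open 85.3
[-74.1  12.2  -2.   75.8  -0.   90. ]$[0]: bad value
$[0]: bad value
$[0]: bad value
```

View pics/w1.png

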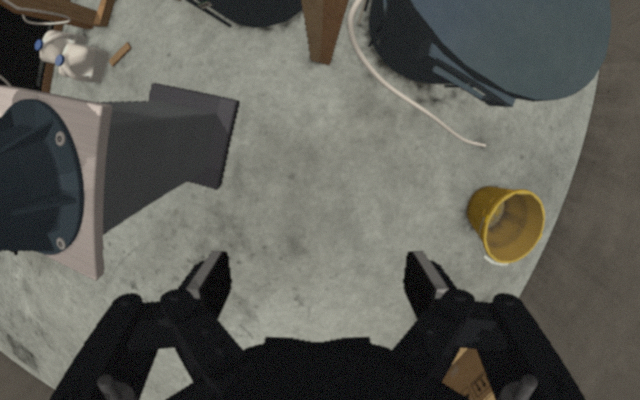

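The wrist view shows only floor, because the arm has not moved. The rows were refused as malformed, probably because every row needs all seven keys, so I'll send full rows.

```bash
python3 -m pendant '[{"tx":0.65,"ty":0.68,"tz":0,"rx":-0.06,"ry":-0.49,"rz":-0.37,"gripper":0},{"tx":0.65,"ty":0.68,"tz":0,"rx":-0.06,"ry":-0.49,"rz":-0.37,"gripper":0},{"tx":0.65,"ty":0.68,"tz":0,"rx":-0.06,"ry":-0.49,"rz":-0.37,"gripper":0},{"tx":0.65,"ty":0.68,"tz":0,"rx":-0.06,"ry":-0.49,"rz":-0.37,"gripper":0},{"tx":0.65,"ty":0.68,"tz":0,"rx":-0.06,"ry":-0.49,"rz":-0.37,"gripper":0},{"tx":0.65,"ty":0.68,"tz":0,"rx":-0.06,"ry":-0.49,"rz":-0.37,"gripper":0},{"tx":0.65,"ty":0.68,"tz":0,"rx":-0.06,"ry":-0.49,"rz":-0.37,"gripper":0},{"tx":0.65,"ty":0.68,"tz":0,"rx":-0.06,"ry":-0.49,"rz":-0.37,"gripper":0},{"tx":0.65,"ty":0.68,"tz":0,"rx":-0.06,"ry":-0.49,"rz":-0.37,"gripper":0},{"tx":0.65,"ty":0.68,"tz":0,"rx":-0.06,"ry":-0.49,"rz":-0.37,"gripper":0}]'
python3 - <<'E'
from geo import *
R=tool(-35);d=R[:,2];g=grip(0)+4*d-54*d
need(g-70*d,R)
E
```

```text
time_s: 0.98
tool_pos: [299.6, -310.1, 303.9]
eef_rot: [[0.884, -0.126, 0.451], [-0.067, -0.987, -0.145], [0.463, 0.097, -0.881]]
force: [-0.2, -0.7, 0.3]
opening: 85.2
grip_force: 0.0
total t [ 6.54  6.84 -5.73] r [-0.61 -4.84 -3.64] now [ 299.6 -310.1  303.9] F [-0.2 -0.7  0.3] t 0.98 open 85.2
```

Full rows work and tracking is good. Next is the second half of the approach.

```bash
python3 -m pendant '[{"tx":0.65,"ty":0.68,"tz":-0.57,"rx":-0.06,"ry":-0.48,"rz":-0.36,"gripper":0},{"tx":0.65,"ty":0.68,"tz":-0.57,"rx":-0.06,"ry":-0.48,"rz":-0.36,"gripper":0},{"tx":0.65,"ty":0.68,"tz":-0.57,"rx":-0.06,"ry":-0.48,"rz":-0.36,"gripper":0},{"tx":0.65,"ty":0.68,"tz":-0.57,"rx":-0.06,"ry":-0.48,"rz":-0.36,"gripper":0},{"tx":0.65,"ty":0.68,"tz":-0.57,"rx":-0.06,"ry":-0.48,"rz":-0.36,"gripper":0},{"tx":0.65,"ty":0.68,"tz":-0.57,"rx":-0.06,"ry":-0.48,"rz":-0.36,"gripper":0},{"tx":0.65,"ty":0.68,"tz":-0.57,"rx":-0.06,"ry":-0.48,"rz":-0.36,"gripper":0},{"tx":0.65,"ty":0.68,"tz":-0.57,"rx":-0.06,"ry":-0.48,"rz":-0.36,"gripper":0},{"tx":0.65,"ty":0.68,"tz":-0.57,"rx":-0.06,"ry":-0.48,"rz":-0.36,"gripper":0},{"tx":0.65,"ty":0.68,"tz":-0.57,"rx":-0.06,"ry":-0.48,"rz":-0.36,"gripper":0}]'
python3 - <<'E'
from geo import *
R=tool(-35);d=R[:,2];g=grip(0)+4*d-54*d
need(g-70*d,R);need(g,R)
print(manip.observe()['qpos'].round(1))
s=manip.observe();p,z=viewer.grab_frame('wrist')
c=viewer.camera_info('wrist');T=c['tool_from_camera'];f=K(c)
def pw(P):
    q=np.linalg.inv(T)@np.r_[s['eef_rot'].T@(P-s['tool_pos']),1];q=q[:3];a=np.arctan2(np.hypot(q[0],q[1]),q[2]);r=f*a/np.hypot(q[0],q[1]);return (int(q[0]*r+c['cx']),int(q[1]*r+c['cy']))
for P,col in((grip(0),(0,0,255)),(A+48*U+34*Y+46*N,(0,255,0)),(A+48*U-34*Y+46*N,(0,255,0)),(A-70*U-25*Y+46*N,(0,255,0)),(A-70*U+25*Y+46*N,(0,255,0)),(A-54*U-34*Y+31*N,(255,0,0)),(A-54*U+34*Y+31*N,(255,0,0)),(A+40*N,(0,255,255))):
    p=cv2.circle(np.ascontiguousarray(p),pw(P),3,col[::-1],-1)
cv2.imwrite('pics/w2.png',p[...,::-1])
E
```

```text
time_s: 1.82
tool_pos: [467.7, -205.4, 190.8]
eef_rot: [[0.567, -0.418, 0.71], [-0.229, -0.908, -0.351], [0.791, 0.036, -0.611]]
force: [0.4, -1.0, 0.1]
opening: 85.5
grip_force: 0.0
total t [-0.18  2.65 -1.21] r [ 0.11 -0.58 -0.9 ] now [ 467.7 -205.4  190.8] F [ 0.4 -1.   0.1] t 1.82 open 85.5
total t [ 1.8   1.51 -2.81] r [ 0.11 -0.58 -0.9 ] now [ 467.7 -205.4  190.8] F [ 0.4 -1.   0.1] t 1.82 open 85.5
[-22.1  -6.2 -65.  -21.1  -3.3 179.9]
```

View pics/w2.png

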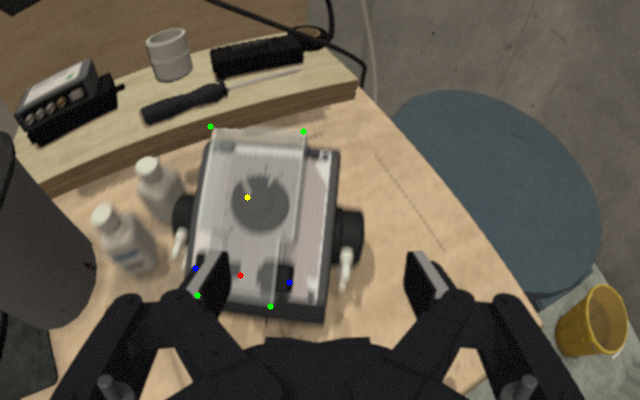

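The overlay matches within about 3 px: roof corners near (212,127) and (306,132), nose corner near (273,307). J3 and J6 have reached their limits in this wrist pose. I'll use the half-turn wrist and a steeper tool at -60°.

```bash
cat >> geo.py <<'E'
def toolf(phi): return tool(phi)@np.diag([-1,-1,1.])
E
python3 - <<'E'
from geo import *
s=manip.observe();d=toolf(-60)[:,2];P=grip(0)-50*d-70*d
z0=s['eef_rot'][:,2];ax=np.cross(z0,d);r1=ax/np.linalg.norm(ax)*np.arccos(z0@d)
print('pitch',(r1/.1).round(2));R1=Ro.from_rotvec(r1).as_matrix()@s['eef_rot']
need(P,R1);r2=Ro.from_matrix(toolf(-60)@R1.T).as_rotvec();print('spin',(r2/.1).round(2),np.degrees(np.linalg.norm(r2)))
E
```

```text
pitch [ 1.57  3.6  -0.25]
total t [1.08 1.94 0.23] r [ 1.57  3.6  -0.25] now [ 469.3 -206.7  189.9] F [-2.   0.6  0.9] t 1.87 open 85.4
spin [-13.21   7.61  26.4 ] 174.66704434117474
```

```bash
python3 -m pendant '[{"tx":0.22,"ty":0.39,"tz":0.1,"rx":0.31,"ry":0.72,"rz":-0.05,"gripper":0},{"tx":0.22,"ty":0.39,"tz":0.1,"rx":0.31,"ry":0.72,"rz":-0.05,"gripper":0},{"tx":0.22,"ty":0.39,"tz":0.05,"rx":0.31,"ry":0.72,"rz":-0.05,"gripper":0},{"tx":0.22,"ty":0.39,"tz":0,"rx":0.31,"ry":0.72,"rz":-0.05,"gripper":0},{"tx":0.22,"ty":0.39,"tz":0,"rx":0.31,"ry":0.72,"rz":-0.05,"gripper":0}]'
for i in 1; do python3 -m pendant '[{"tx":0,"ty":0,"tz":0,"rx":-0.43,"ry":0.25,"rz":0.86,"gripper":0},{"tx":0,"ty":0,"tz":0,"rx":-0.43,"ry":0.25,"rz":0.86,"gripper":0},{"tx":0,"ty":0,"tz":0,"rx":-0.43,"ry":0.25,"rz":0.86,"gripper":0},{"tx":0,"ty":0,"tz":0,"rx":-0.43,"ry":0.25,"rz":0.86,"gripper":0},{"tx":0,"ty":0,"tz":0,"rx":-0.43,"ry":0.25,"rz":0.86,"gripper":0},{"tx":0,"ty":0,"tz":0,"rx":-0.43,"ry":0.25,"rz":0.86,"gripper":0},{"tx":0,"ty":0,"tz":0,"rx":-0.43,"ry":0.25,"rz":0.86,"gripper":0},{"tx":0,"ty":0,"tz":0,"rx":-0.43,"ry":0.25,"rz":0.86,"gripper":0},{"tx":0,"ty":0,"tz":0,"rx":-0.43,"ry":0.25,"rz":0.86,"gripper":0},{"tx":0,"ty":0,"tz":0,"rx":-0.43,"ry":0.25,"rz":0.86,"gripper":0}]'; done
python3 - <<'E'
from geo import *
d=toolf(-60)[:,2];P=grip(0)-50*d-70*d;need(P,toolf(-60));print(manip.observe()['qpos'].round(1))
E
```

```text
time_s: 2.28
tool_pos: [479.0, -194.2, 196.3]
eef_rot: [[0.808, -0.376, 0.453], [-0.303, -0.925, -0.228], [0.505, 0.046, -0.862]]
force: [-0.1, 0.1, -0.0]
opening: 85.5
grip_force: 0.0
time_s: 3.12
tool_pos: [479.0, -194.4, 195.5]
eef_rot: [[0.762, 0.485, 0.429], [0.609, -0.762, -0.22], [0.22, 0.429, -0.876]]
force: [-0.1, 0.3, 0.5]
opening: 85.1
grip_force: 0.0
total t [0.69 1.45 0.01] r [-8.82  4.65 17.37] now [ 479.  -194.4  195.5] F [-0.1  0.3  0.5] t 3.12 open 85.1
[-20.6  -1.5 -40.9  21.9  -3.1 122.9]
```

```bash
python3 -m pendant '[{"tx":0.07,"ty":0.14,"tz":0,"rx":-0.44,"ry":0.23,"rz":0.86,"gripper":0},{"tx":0.07,"ty":0.14,"tz":0,"rx":-0.44,"ry":0.23,"rz":0.86,"gripper":0},{"tx":0.07,"ty":0.14,"tz":0,"rx":-0.44,"ry":0.23,"rz":0.86,"gripper":0},{"tx":0.07,"ty":0.14,"tz":0,"rx":-0.44,"ry":0.23,"rz":0.86,"gripper":0},{"tx":0.07,"ty":0.14,"tz":0,"rx":-0.44,"ry":0.23,"rz":0.86,"gripper":0},{"tx":0.07,"ty":0.14,"tz":0,"rx":-0.44,"ry":0.23,"rz":0.86,"gripper":0},{"tx":0.07,"ty":0.14,"tz":0,"rx":-0.44,"ry":0.23,"rz":0.86,"gripper":0},{"tx":0.07,"ty":0.14,"tz":0,"rx":-0.44,"ry":0.23,"rz":0.86,"gripper":0},{"tx":0.07,"ty":0.14,"tz":0,"rx":-0.44,"ry":0.23,"rz":0.86,"gripper":0},{"tx":0.07,"ty":0.14,"tz":0,"rx":-0.44,"ry":0.23,"rz":0.86,"gripper":0}]' >/dev/null
python3 -m pendant '[{"tx":0,"ty":0,"tz":0,"rx":-0.44,"ry":0.23,"rz":0.86,"gripper":0},{"tx":0,"ty":0,"tz":0,"rx":-0.44,"ry":0.23,"rz":0.86,"gripper":0},{"tx":0,"ty":0,"tz":0,"rx":-0.44,"ry":0.23,"rz":0.86,"gripper":0},{"tx":0,"ty":0,"tz":0,"rx":-0.44,"ry":0.23,"rz":0.86,"gripper":0},{"tx":0,"ty":0,"tz":0,"rx":-0.44,"ry":0.23,"rz":0.86,"gripper":0},{"tx":0,"ty":0,"tz":0,"rx":-0.44,"ry":0.23,"rz":0.86,"gripper":0},{"tx":0,"ty":0,"tz":0,"rx":-0.44,"ry":0.23,"rz":0.86,"gripper":0},{"tx":0,"ty":0,"tz":0,"rx":-0.44,"ry":0.23,"rz":0.86,"gripper":0},{"tx":0,"ty":0,"tz":0,"rx":-0.44,"ry":0.23,"rz":0.86,"gripper":0},{"tx":0,"ty":0,"tz":0,"rx":-0.44,"ry":0.23,"rz":0.86,"gripper":0}]'
python3 - <<'E'
from geo import *
d=toolf(-60)[:,2];P=grip(0)-50*d-70*d;need(P,toolf(-60));need(grip(0)-50*d,toolf(-60));print(manip.observe()['qpos'].round(1))
# hood swing steps
th=np.linspace(0,2.05,25);g=np.array([grip(t) for t in th]);print((np.diff(g,axis=0)/25).round(2).tolist())
E
```

```text
time_s: 4.78
tool_pos: [496.5, -159.4, 195.4]
eef_rot: [[-0.74, 0.511, 0.437], [0.446, 0.86, -0.25], [-0.503, 0.009, -0.864]]
force: [0.5, 0.1, -0.3]
opening: 85.3
grip_force: 0.0
total t [-0.01  0.05  0.01] r [-0.06  0.08  0.14] now [ 496.5 -159.4  195.4] F [ 0.5  0.1 -0.3] t 4.78 open 85.3
total t [ 1.2  -0.65 -2.41] r [-0.06  0.08  0.14] now [ 496.5 -159.4  195.4] F [ 0.5  0.1 -0.3] t 4.78 open 85.3
[-14.2  -1.1 -41.2  20.7  -7.8  14.7]
[[-0.04, 0.02, 0.35], [-0.01, 0.01, 0.35], [0.01, -0.01, 0.35], [0.04, -0.02, 0.35], [0.06, -0.04, 0.35], [0.09, -0.05, 0.34], [0.11, -0.07, 0.33], [0.14, -0.08, 0.32], [0.16, -0.09, 0.3], [0.18, -0.11, 0.28], [0.2, -0.12, 0.26], [0.22, -0.13, 0.24], [0.24, -0.14, 0.22], [0.25, -0.15, 0.2], [0.27, -0.15, 0.17], [0.28, -0.16, 0.14], [0.29, -0.17, 0.12], [0.3, -0.17, 0.09], [0.3, -0.17, 0.06], [0.31, -0.18, 0.03], [0.31, -0.18, -0.0], [0.31, -0.18, -0.03], [0.3, -0.17, -0.06], [0.3, -0.17, -0.09]]
```

```bash
python3 -m pendant '[{"tx":0.2,"ty":-0.1,"tz":-0.4,"rx":-0.03,"ry":0.04,"rz":0.07,"gripper":0},{"tx":0.2,"ty":-0.1,"tz":-0.4,"rx":-0.03,"ry":0.04,"rz":0.07,"gripper":0},{"tx":0.2,"ty":-0.11,"tz":-0.4,"rx":0,"ry":0,"rz":0,"gripper":0},{"tx":0.2,"ty":-0.11,"tz":-0.4,"rx":0,"ry":0,"rz":0,"gripper":0},{"tx":0.2,"ty":-0.11,"tz":-0.4,"rx":0,"ry":0,"rz":0,"gripper":0},{"tx":0.2,"ty":-0.11,"tz":-0.4,"rx":0,"ry":0,"rz":0,"gripper":0},{"tx":0,"ty":0,"tz":0,"rx":0,"ry":0,"rz":0,"gripper":0}]' 30
python3 - <<'E'
from geo import *
d=toolf(-60)[:,2];need(grip(0)-50*d,toolf(-60))
p,z=viewer.grab_frame('scene');W=cv2.resize(p[110:270,260:460],None,fx=4,fy=4,interpolation=cv2.INTER_CUBIC);cv2.imwrite('pics/s2.png',W[...,::-1][:600])
E
```

```text
time_s: 5.37
tool_pos: [526.3, -175.5, 133.7]
eef_rot: [[-0.749, 0.503, 0.431], [0.437, 0.864, -0.249], [-0.498, 0.002, -0.867]]
force: [-0.5, 0.6, -0.4]
opening: 85.1
grip_force: 0.0
total t [ 0.01 -0.    0.05] r [-0.03 -0.01  0.04] now [ 526.3 -175.5  133.7] F [-0.5  0.6 -0.4] t 5.37 open 85.1
```

View pics/s2.png

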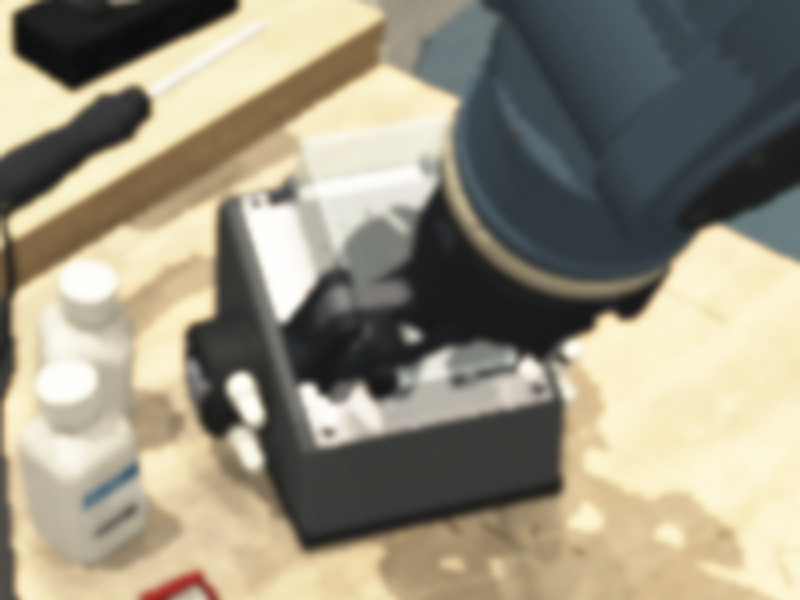

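The fingers straddle the nose in the crop, with the left fingertip beside the button at about (370,380). I'll close.

```bash
python3 -m pendant '[{"tx":0,"ty":0,"tz":0,"rx":0,"ry":0,"rz":0,"gripper":1},{"tx":0,"ty":0,"tz":0,"rx":0,"ry":0,"rz":0,"gripper":1},{"tx":0,"ty":0,"tz":0,"rx":0,"ry":0,"rz":0,"gripper":1},{"tx":0,"ty":0,"tz":0,"rx":0,"ry":0,"rz":0,"gripper":1},{"tx":0,"ty":0,"tz":0,"rx":0,"ry":0,"rz":0,"gripper":1},{"tx":0,"ty":0,"tz":0,"rx":0,"ry":0,"rz":0,"gripper":1}]' 30;  python3 -m pendant '[{"tx":0,"ty":0,"tz":0,"rx":0,"ry":0,"rz":0,"gripper":1},{"tx":0,"ty":0,"tz":0,"rx":0,"ry":0,"rz":0,"gripper":1},{"tx":0,"ty":0,"tz":0,"rx":0,"ry":0,"rz":0,"gripper":1},{"tx":0,"ty":0,"tz":0,"rx":0,"ry":0,"rz":0,"gripper":1}]'
```

```text
time_s: 5.92
tool_pos: [525.9, -176.2, 136.5]
eef_rot: [[-0.747, 0.504, 0.433], [0.436, 0.864, -0.252], [-0.501, 0.001, -0.865]]
force: [-17.9, -5.3, 15.3]
opening: 49.7
grip_force: 27.5
time_s: 6.25
tool_pos: [525.9, -176.2, 136.5]
eef_rot: [[-0.747, 0.504, 0.433], [0.436, 0.864, -0.252], [-0.501, 0.001, -0.865]]
force: [-16.6, -4.4, 16.6]
opening: 49.6
grip_force: 27.5
```

```bash
python3 -m pendant '[{"tx":-0.06,"ty":-0.05,"tz":0.35,"rx":0,"ry":0,"rz":0,"gripper":1},{"tx":-0.03,"ty":-0.01,"tz":0.35,"rx":0,"ry":0,"rz":0,"gripper":1},{"tx":0.01,"ty":-0.01,"tz":0.35,"rx":0,"ry":0,"rz":0,"gripper":1},{"tx":0.04,"ty":-0.02,"tz":0.35,"rx":0,"ry":0,"rz":0,"gripper":1}]'
python3 - <<'E'
from geo import *
d=toolf(-60)[:,2];
for th in(.2,.25,.3,.34):print(th,end=' ');need(grip(th)-50*d,toolf(-60))
E
```

```text
time_s: 6.58
tool_pos: [525.6, -177.0, 171.4]
eef_rot: [[-0.748, 0.501, 0.434], [0.436, 0.865, -0.248], [-0.5, 0.004, -0.866]]
force: [6.6, 2.5, -5.7]
opening: 49.6
grip_force: 33.3
0.2 total t [-0.01  0.09 -0.63] r [-0.04  0.02  0.03] now [ 525.6 -177.   171.4] F [ 6.6  2.5 -5.7] t 6.58 open 49.6
0.25 total t [-0.    0.08 -0.42] r [-0.04  0.02  0.03] now [ 525.6 -177.   171.4] F [ 6.6  2.5 -5.7] t 6.58 open 49.6
0.3 total t [ 0.01  0.07 -0.22] r [-0.04  0.02  0.03] now [ 525.6 -177.   171.4] F [ 6.6  2.5 -5.7] t 6.58 open 49.6
0.34 total t [ 0.04  0.06 -0.05] r [-0.04  0.02  0.03] now [ 525.6 -177.   171.4] F [ 6.6  2.5 -5.7] t 6.58 open 49.6
```

```bash
python3 -m pendant '[{"tx":0.06,"ty":-0.04,"tz":0.35,"rx":0,"ry":0,"rz":0,"gripper":1},{"tx":0.09,"ty":-0.05,"tz":0.34,"rx":0,"ry":0,"rz":0,"gripper":1},{"tx":0.11,"ty":-0.07,"tz":0.33,"rx":0,"ry":0,"rz":0,"gripper":1},{"tx":0.14,"ty":-0.08,"tz":0.32,"rx":0,"ry":0,"rz":0,"gripper":1},{"tx":0.16,"ty":-0.09,"tz":0.30,"rx":0,"ry":0,"rz":0,"gripper":1},{"tx":0.18,"ty":-0.11,"tz":0.28,"rx":0,"ry":0,"rz":0,"gripper":1},{"tx":0.20,"ty":-0.12,"tz":0.26,"rx":0,"ry":0,"rz":0,"gripper":1},{"tx":0.22,"ty":-0.13,"tz":0.24,"rx":0,"ry":0,"rz":0,"gripper":1}]'
python3 - <<'E'
from geo import *
d=toolf(-60)[:,2]
for th in(1.025,):print(th,end=' ');need(grip(th)-50*d,toolf(-60))
print(manip.observe()['qpos'].round(1))
E
```

```text
time_s: 7.25
tool_pos: [554.5, -193.8, 231.6]
eef_rot: [[-0.749, 0.501, 0.434], [0.436, 0.866, -0.247], [-0.499, 0.004, -0.867]]
force: [1.8, 7.7, -3.8]
opening: 49.3
grip_force: 34.9
1.025 total t [ 0.06  0.05 -0.03] r [-0.04  0.01  0.02] now [ 554.5 -193.8  231.6] F [ 1.8  7.7 -3.8] t 7.25 open 49.3
[-16.6   4.4 -29.5  26.8  -6.5  11.8]
```

```bash
python3 -m pendant '[{"tx":0.25,"ty":-0.14,"tz":0.22,"rx":0,"ry":0,"rz":0,"gripper":1},{"tx":0.26,"ty":-0.14,"tz":0.20,"rx":0,"ry":0,"rz":0,"gripper":1},{"tx":0.28,"ty":-0.15,"tz":0.17,"rx":0,"ry":0,"rz":0,"gripper":1},{"tx":0.28,"ty":-0.16,"tz":0.14,"rx":0,"ry":0,"rz":0,"gripper":1},{"tx":0.29,"ty":-0.16,"tz":0.12,"rx":0,"ry":0,"rz":0,"gripper":1},{"tx":0.30,"ty":-0.17,"tz":0.09,"rx":0,"ry":0,"rz":0,"gripper":1}]'
python3 - <<'E'
from geo import *
d=toolf(-60)[:,2]
need(grip(2.05*18/24)-50*d,toolf(-60))
E
python3 -m pendant '[{"tx":0.30,"ty":-0.17,"tz":0.06,"rx":0,"ry":0,"rz":0,"gripper":1},{"tx":0.31,"ty":-0.18,"tz":0.03,"rx":0,"ry":0,"rz":0,"gripper":1},{"tx":0.31,"ty":-0.18,"tz":0,"rx":0,"ry":0,"rz":0,"gripper":1},{"tx":0.31,"ty":-0.18,"tz":-0.03,"rx":0,"ry":0,"rz":0,"gripper":1},{"tx":0.30,"ty":-0.17,"tz":-0.06,"rx":0,"ry":0,"rz":0,"gripper":1}]'
python3 - <<'E'
from geo import *
d=toolf(-60)[:,2]
need(grip(2.05)-50*d,toolf(-60))
print(manip.observe()['qpos'].round(1))
E
```

```text
time_s: 7.75
tool_pos: [595.9, -217.5, 255.2]
eef_rot: [[-0.748, 0.502, 0.433], [0.436, 0.865, -0.248], [-0.5, 0.003, -0.866]]
force: [-4.5, 3.4, -0.8]
opening: 49.2
grip_force: 37.6
total t [ 0.03  0.06 -0.04] r [-0.03  0.01  0.03] now [ 595.9 -217.5  255.2] F [-4.5  3.4 -0.8] t 7.75 open 49.2
time_s: 8.17
tool_pos: [634.8, -240.0, 255.5]
eef_rot: [[-0.748, 0.502, 0.434], [0.436, 0.865, -0.249], [-0.501, 0.003, -0.866]]
force: [-3.3, 2.2, 3.6]
opening: 49.4
grip_force: 36.7
total t [ 0.29 -0.08 -0.16] r [-0.02  0.02  0.04] now [ 634.8 -240.   255.5] F [-3.3  2.2  3.6] t 8.17 open 49.4
[-18.7  13.4 -15.1  32.   -5.5  10. ]
```

```bash
python3 -m pendant '[{"tx":0.30,"ty":-0.17,"tz":-0.09,"rx":0,"ry":0,"rz":0,"gripper":1},{"tx":0.10,"ty":-0.06,"tz":-0.05,"rx":0,"ry":0,"rz":0,"gripper":1},{"tx":0,"ty":0,"tz":0,"rx":0,"ry":0,"rz":0,"gripper":1}]'
python3 -m pendant '[{"tx":0,"ty":0,"tz":0,"rx":0,"ry":0,"rz":0,"gripper":0},{"tx":0,"ty":0,"tz":0,"rx":0,"ry":0,"rz":0,"gripper":0},{"tx":0,"ty":0,"tz":0,"rx":0,"ry":0,"rz":0,"gripper":0},{"tx":0,"ty":0,"tz":0,"rx":0,"ry":0,"rz":0,"gripper":0},{"tx":0,"ty":0,"tz":0,"rx":0,"ry":0,"rz":0,"gripper":0},{"tx":0,"ty":0,"tz":0,"rx":0,"ry":0,"rz":0,"gripper":0}]'
python3 -m pendant '[{"tx":-0.2,"ty":0.12,"tz":0.4,"rx":0,"ry":0,"rz":0,"gripper":0},{"tx":-0.3,"ty":0.17,"tz":0.6,"rx":0,"ry":0,"rz":0,"gripper":0},{"tx":-0.3,"ty":0.17,"tz":0.6,"rx":0,"ry":0,"rz":0,"gripper":0},{"tx":-0.3,"ty":0.17,"tz":0.6,"rx":0,"ry":0,"rz":0,"gripper":0},{"tx":-0.4,"ty":0.2,"tz":0.4,"rx":0,"ry":0,"rz":0,"gripper":0}]'
```

```text
time_s: 8.42
tool_pos: [645.8, -246.3, 252.0]
eef_rot: [[-0.747, 0.503, 0.435], [0.436, 0.864, -0.25], [-0.502, 0.003, -0.865]]
force: [1.4, -0.2, 6.1]
opening: 49.6
grip_force: 36.2
time_s: 8.92
tool_pos: [644.5, -245.7, 251.3]
eef_rot: [[-0.748, 0.503, 0.434], [0.436, 0.865, -0.249], [-0.501, 0.003, -0.866]]
force: [-0.5, -0.3, 0.1]
opening: 85.2
grip_force: 0.0
time_s: 9.33
tool_pos: [606.9, -224.7, 318.7]
eef_rot: [[-0.747, 0.503, 0.436], [0.436, 0.865, -0.25], [-0.502, 0.003, -0.865]]
force: [0.2, -1.2, 0.3]
opening: 85.4
grip_force: 0.0
```

```bash
python3 -m pendant '[{"tx":-0.6,"ty":0.36,"tz":0,"rx":0,"ry":0,"rz":0,"gripper":0},{"tx":-0.6,"ty":0.36,"tz":-0.3,"rx":0.1,"ry":0.17,"rz":0,"gripper":0},{"tx":-0.6,"ty":0.36,"tz":-0.5,"rx":0.1,"ry":0.17,"rz":0,"gripper":0},{"tx":-0.6,"ty":0.38,"tz":-0.8,"rx":0.1,"ry":0.17,"rz":0,"gripper":0},{"tx":-0.6,"ty":0.36,"tz":-0.8,"rx":0.1,"ry":0.17,"rz":0,"gripper":0},{"tx":0,"ty":0,"tz":0,"rx":0,"ry":0,"rz":0,"gripper":0},{"tx":0,"ty":0,"tz":0,"rx":0,"ry":0,"rz":0,"gripper":0}]'
cat > meas.py <<'E'
from geo import *
import sys
need(A+190*N,toolf(-65));s=manip.observe();print(s['qpos'].round(1))
p,z=viewer.grab_frame('wrist');c=viewer.camera_info('wrist');T=c['tool_from_camera'];f=K(c)
Rc=s['eef_rot']@T[:3,:3];tc=s['eef_rot']@T[:3,3]+s['tool_pos']
def toplane(h,a=A): # rectified picture of panel plane at height h, 4 px/mm, up = U, right = -Y
    a=np.asarray(a);L=280;v,u=np.mgrid[0:2*L,0:2*L];P=a+h*N+((L-v)/7.)[...,None]*U+((L-u)/7.)[...,None]*Y
    q=(P-tc)@Rc;rr=np.hypot(q[...,0],q[...,1]);k=f*np.arctan2(rr,q[...,2])/rr
    return cv2.remap(p,(q[...,0]*k+c['cx']).astype(np.float32),(q[...,1]*k+c['cy']).astype(np.float32),cv2.INTER_CUBIC)
n=sys.argv[1];np.savez(n+'.npz',p=p,z=z,Rc=Rc,tc=tc)
im=np.hstack([cv2.resize(toplane(40),(400,400)),cv2.resize(toplane(14),(400,400))])
cv2.imwrite(f'pics/{n}.png',im[...,::-1])
E
python3 meas.py k1
```

```text
time_s: 9.92
tool_pos: [531.4, -179.1, 256.5]
eef_rot: [[-0.78, 0.502, 0.373], [0.455, 0.865, -0.214], [-0.43, 0.003, -0.903]]
force: [0.9, -0.2, 0.6]
opening: 85.6
grip_force: 0.0
total t [0.04 0.01 0.09] r [0.02 0.09 0.04] now [ 531.4 -179.1  256.5] F [ 0.9 -0.2  0.6] t 9.92 open 85.6
[-16.1   2.6 -25.5  37.1  -5.9  12.8]
```

View pics/k1.png

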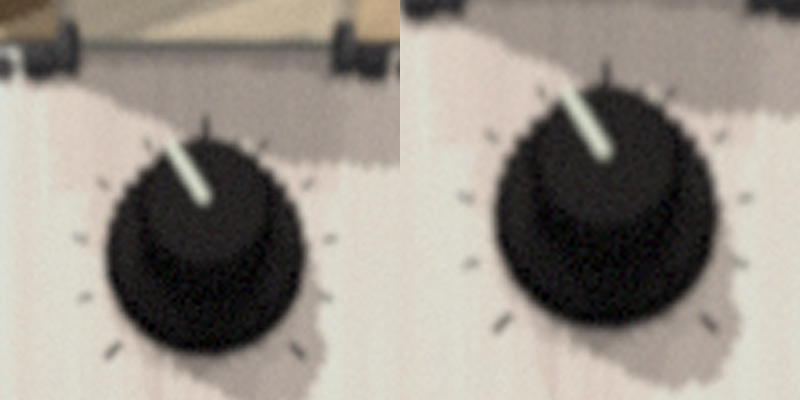

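The rectified wrist view shows the inner knob centred at (205,202), against an expected (200,200). Its pointer tip is at (170,143), so the inner knob is at about -0.55 rad. The outer mark is hidden behind the inner knob, so I'll take it from the top camera.

```bash
cat > ang.py <<'E'
from geo import *
def rect(p,c,h,a=A,L=200,s=7.):
    v,u=np.mgrid[0:2*L,0:2*L];P=a+h*N+((L-v)/s)[...,None]*U+((L-u)/s)[...,None]*Y
    q=proj(P,c).astype(np.float32);return cv2.remap(p,q[...,0],q[...,1],cv2.INTER_CUBIC)
if __name__=='__main__':
    d=pickle.load(open('d0.pkl','rb'))
    p2,_=viewer.grab_frame('top')
    im=np.hstack([rect(d['top'][0],d['top'][2],14),rect(p2,d['top'][2],14),])
    cv2.imwrite('pics/r1.png',im[...,::-1])
E
python3 ang.py
```

```text
(no output)
```

View pics/r1.png

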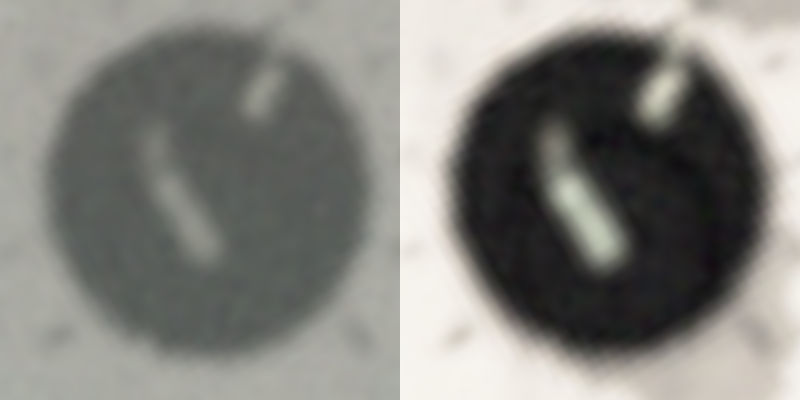

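The top camera still sees both pointers. In the right half, ring centre is about (609,190), the outer mark runs (650,122) to (690,45), and the inner line runs (610,262) to (555,180). I'll measure both angles.

```bash
cat > ang2.py <<'E'
from ang import *
def angles(p,c):
    for h,r0,r1,name,rk in((14,12.5,22.5,'outer',22.5),(40,0,13.5,'inner',None)):
        im=rect(p,c,h);g=cv2.cvtColor(im,cv2.COLOR_RGB2GRAY)
        if name=='outer':
            k=cv2.morphologyEx((g<110).astype(np.uint8),cv2.MORPH_CLOSE,np.ones((41,41)));n,l,st,ce=cv2.connectedComponentsWithStats(k);i=l[200,200];cn,_=cv2.findContours((l==i).astype(np.uint8),0,1);cn=max(cn,key=cv2.contourArea)
            (ex,ey),ax,_=cv2.fitEllipse(cn);print('ring',ex,ey,np.array(ax)/14);C=(ex,ey)
        else: C=(C[0],C[1])
        v,u=np.mgrid[0:400,0:400];rr=np.hypot(u-C[0],v-C[1])/7
        m=((g>130)&(rr<(r1 if name=='outer' else 17))&(rr>=r0)).astype(np.uint8)
        if name=='inner': m&=(rr<15).astype(np.uint8)
        n,l,st,ce=cv2.connectedComponentsWithStats(m)
        for i in range(1,n):
            if st[i,4]<150: continue
            w=np.argwhere(l==i)[:,::-1].astype(np.float32);dx,dy,_,_=cv2.fitLine(w,cv2.DIST_L2,0,.01,.01).ravel()
            if dy>0: dx,dy=-dx,-dy
            print(name,st[i,4],'line',round(np.degrees(np.arctan2(dx,-dy)),1),'centroid',ce[i].round(0),'from centre',round(np.degrees(np.arctan2(ce[i][0]-C[0],C[1]-ce[i][1])),1),'len',np.ptp(w@[dx,dy])/7)
if __name__=='__main__':
    p,_=viewer.grab_frame('top');angles(p,viewer.camera_info('top'))
E
python3 ang2.py
python3 - <<'E'
from geo import *
s=manip.observe()
print(s['tool_pos'])
AA=A-1*Y
for h in(37,):
    need(AA+(h+54)*N,toolf(-65))
E
```

```text
ring 209.1181182861328 194.45753479003906 [22.10678537 23.06162807]
outer 1519 line 26.2 centroid [263.  88.] from centre 27.0 len 9.844808
inner 2791 line -32.7 centroid [184. 169.] from centre -45.2 len 13.956833
[ 532.97790339 -179.83291736  257.79663973]
total t [ 1.41 -0.83 -3.55] r [0.02 0.12 0.05] now [ 533.  -179.8  257.8] F [1.  0.1 0.5] t 10.07 open 85.9
```

```bash
python3 -m pendant '[{"tx":0.18,"ty":-0.11,"tz":-0.45,"rx":0.02,"ry":0.12,"rz":0.05,"gripper":0},{"tx":0.18,"ty":-0.11,"tz":-0.45,"rx":0,"ry":0,"rz":0,"gripper":0},{"tx":0.18,"ty":-0.11,"tz":-0.45,"rx":0,"ry":0,"rz":0,"gripper":0},{"tx":0.18,"ty":-0.1,"tz":-0.45,"rx":0,"ry":0,"rz":0,"gripper":0},{"tx":0.18,"ty":-0.1,"tz":-0.45,"rx":0,"ry":0,"rz":0,"gripper":0},{"tx":0.18,"ty":-0.11,"tz":-0.45,"rx":0,"ry":0,"rz":0,"gripper":0},{"tx":0.18,"ty":-0.11,"tz":-0.44,"rx":0,"ry":0,"rz":0,"gripper":0},{"tx":0.18,"ty":-0.1,"tz":-0.44,"rx":0,"ry":0,"rz":0,"gripper":0},{"tx":0,"ty":0,"tz":0,"rx":0,"ry":0,"rz":0,"gripper":0},{"tx":0,"ty":0,"tz":0,"rx":0,"ry":0,"rz":0,"gripper":0}]' 20
python3 - <<'E'
from geo import *
need(A-1.1*Y+.5*U+(36+54)*N,toolf(-65))
E
```

```text
time_s: 10.9
tool_pos: [568.0, -200.9, 165.9]
eef_rot: [[-0.787, 0.499, 0.362], [0.452, 0.867, -0.21], [-0.419, -0.002, -0.908]]
force: [-0.4, 0.1, -0.1]
opening: 85.1
grip_force: 0.0
total t [ 0.03 -0.01  0.09] r [-0.01 -0.04 -0.  ] now [ 568.  -200.9  165.9] F [-0.4  0.1 -0.1] t 10.9 open 85.1
```

```bash
python3 -m pendant '[{"tx":0.03,"ty":-0.01,"tz":0.09,"rx":0,"ry":-0.04,"rz":0,"gripper":0},{"tx":0,"ty":0,"tz":0,"rx":0,"ry":0,"rz":0,"gripper":1},{"tx":0,"ty":0,"tz":0,"rx":0,"ry":0,"rz":0,"gripper":1},{"tx":0,"ty":0,"tz":0,"rx":0,"ry":0,"rz":0,"gripper":1},{"tx":0,"ty":0,"tz":0,"rx":0,"ry":0,"rz":0,"gripper":1},{"tx":0,"ty":0,"tz":0,"rx":0,"ry":0,"rz":0,"gripper":1},{"tx":0,"ty":0,"tz":0,"rx":0,"ry":0,"rz":0,"gripper":1},{"tx":0,"ty":0,"tz":0,"rx":0,"ry":0,"rz":0,"gripper":1},{"tx":0,"ty":0,"tz":0,"rx":0,"ry":0,"rz":0,"gripper":1}]' 20
```

```text
time_s: 11.65
tool_pos: [568.5, -201.3, 169.4]
eef_rot: [[-0.785, 0.499, 0.367], [0.452, 0.867, -0.212], [-0.424, -0.0, -0.906]]
force: [-7.7, -0.7, 8.8]
opening: 27.5
grip_force: 20.8
```

```bash
python3 -m pendant '[{"tx":0,"ty":0,"tz":0,"rx":0.315,"ry":-0.182,"rz":-0.78,"gripper":1},{"tx":0,"ty":0,"tz":0,"rx":0.315,"ry":-0.182,"rz":-0.78,"gripper":1},{"tx":0,"ty":0,"tz":0,"rx":0.315,"ry":-0.182,"rz":-0.78,"gripper":1},{"tx":0,"ty":0,"tz":0,"rx":0.315,"ry":-0.182,"rz":-0.78,"gripper":1}]'
python3 -m pendant '[{"tx":0,"ty":0,"tz":0,"rx":0.315,"ry":-0.182,"rz":-0.78,"gripper":1},{"tx":0,"ty":0,"tz":0,"rx":0.315,"ry":-0.182,"rz":-0.78,"gripper":1},{"tx":0,"ty":0,"tz":0,"rx":0.315,"ry":-0.182,"rz":-0.78,"gripper":1},{"tx":0,"ty":0,"tz":0,"rx":0.315,"ry":-0.182,"rz":-0.78,"gripper":1},{"tx":0,"ty":0,"tz":0,"rx":0.315,"ry":-0.182,"rz":-0.78,"gripper":1},{"tx":0,"ty":0,"tz":0,"rx":0.315,"ry":-0.182,"rz":-0.78,"gripper":1},{"tx":0,"ty":0,"tz":0,"rx":0.315,"ry":-0.182,"rz":-0.78,"gripper":1},{"tx":0,"ty":0,"tz":0,"rx":0.315,"ry":-0.182,"rz":-0.78,"gripper":1},{"tx":0,"ty":0,"tz":0,"rx":0,"ry":0,"rz":0,"gripper":1},{"tx":0,"ty":0,"tz":0,"rx":0,"ry":0,"rz":0,"gripper":1}]'
python3 - <<'E'
from geo import *
need(A-1.1*Y+.5*U+(36+54)*N,Ro.from_rotvec(-N*1.033).as_matrix()@toolf(-65))
E
```

```text
time_s: 11.98
tool_pos: [568.3, -201.5, 169.4]
eef_rot: [[-0.567, 0.737, 0.367], [0.721, 0.66, -0.213], [-0.399, 0.144, -0.906]]
force: [-9.6, -2.2, 9.5]
opening: 27.7
grip_force: 20.9
time_s: 12.82
tool_pos: [567.9, -201.6, 169.2]
eef_rot: [[0.028, 0.93, 0.366], [0.975, 0.055, -0.214], [-0.219, 0.363, -0.906]]
force: [-12.3, -2.8, 10.4]
opening: 27.4
grip_force: 21.2
total t [ 0.04  0.01 -0.04] r [0.03 0.   0.02] now [ 567.9 -201.6  169.2] F [-12.3  -2.8  10.4] t 12.82 open 27.4
```

Release, retreat along the normal by about 90 mm, then measure.

```bash
python3 -m pendant '[{"tx":0,"ty":0,"tz":0,"rx":0,"ry":0,"rz":0,"gripper":0},{"tx":0,"ty":0,"tz":0,"rx":0,"ry":0,"rz":0,"gripper":0},{"tx":0,"ty":0,"tz":0,"rx":0,"ry":0,"rz":0,"gripper":0},{"tx":0,"ty":0,"tz":0,"rx":0,"ry":0,"rz":0,"gripper":0},{"tx":0,"ty":0,"tz":0,"rx":0,"ry":0,"rz":0,"gripper":0},{"tx":0,"ty":0,"tz":0,"rx":0,"ry":0,"rz":0,"gripper":0}]'
python3 -m pendant '[{"tx":-0.18,"ty":0.1,"tz":0.45,"rx":0,"ry":0,"rz":0,"gripper":0},{"tx":-0.18,"ty":0.1,"tz":0.45,"rx":0,"ry":0,"rz":0,"gripper":0},{"tx":-0.18,"ty":0.1,"tz":0.45,"rx":0,"ry":0,"rz":0,"gripper":0},{"tx":-0.18,"ty":0.1,"tz":0.45,"rx":0,"ry":0,"rz":0,"gripper":0},{"tx":-0.18,"ty":0.1,"tz":0.45,"rx":0,"ry":0,"rz":0,"gripper":0},{"tx":-0.18,"ty":0.1,"tz":0.45,"rx":0,"ry":0,"rz":0,"gripper":0},{"tx":-0.18,"ty":0.1,"tz":0.45,"rx":0,"ry":0,"rz":0,"gripper":0},{"tx":-0.18,"ty":0.1,"tz":0.45,"rx":0,"ry":0,"rz":0,"gripper":0},{"tx":0,"ty":0,"tz":0,"rx":0,"ry":0,"rz":0,"gripper":0},{"tx":0,"ty":0,"tz":0,"rx":0,"ry":0,"rz":0,"gripper":0}]'
python3 ang2.py; python3 meas.py k2
python3 - <<'E'
import cv2,numpy as np
from ang import *
p,_=viewer.grab_frame('top');cc=viewer.camera_info('top')
a=cv2.imread('pics/k2.png');b=np.hstack([rect(p,cc,40),rect(p,cc,14)])[...,::-1]
cv2.imwrite('pics/k2b.png',np.vstack([a[:300],b[:300]]))
E
```

```text
time_s: 13.32
tool_pos: [568.8, -200.9, 168.9]
eef_rot: [[0.026, 0.93, 0.368], [0.976, 0.056, -0.212], [-0.218, 0.364, -0.906]]
force: [-0.3, 0.4, -0.4]
opening: 85.4
grip_force: 0.0
time_s: 14.15
tool_pos: [533.0, -181.0, 259.3]
eef_rot: [[0.027, 0.929, 0.369], [0.976, 0.056, -0.212], [-0.218, 0.365, -0.905]]
force: [0.0, -0.8, 0.5]
opening: 85.8
grip_force: 0.0
ring 157.00584411621094 210.71177673339844 [28.53482492 29.60015433]
outer 708 line -20.6 centroid [255. 104.] from centre 42.6 len 5.6341248
outer 976 line 7.3 centroid [251. 186.] from centre 75.3 len 9.500122
outer 1556 line 1.7 centroid [ 36. 237.] from centre -102.2 len 7.3033686
inner 2012 line 27.4 centroid [224. 176.] from centre 63.0 len 11.034228
total t [-0.02  0.08  0.  ] r [-3.78  2.2   9.36] now [ 532.8 -180.9  258.6] F [ 0.6 -0.3  0.4] t 14.2 open 85.4
[-16.3   2.9 -24.6  37.9  -5.8  71.6]
```

View pics/k2b.png

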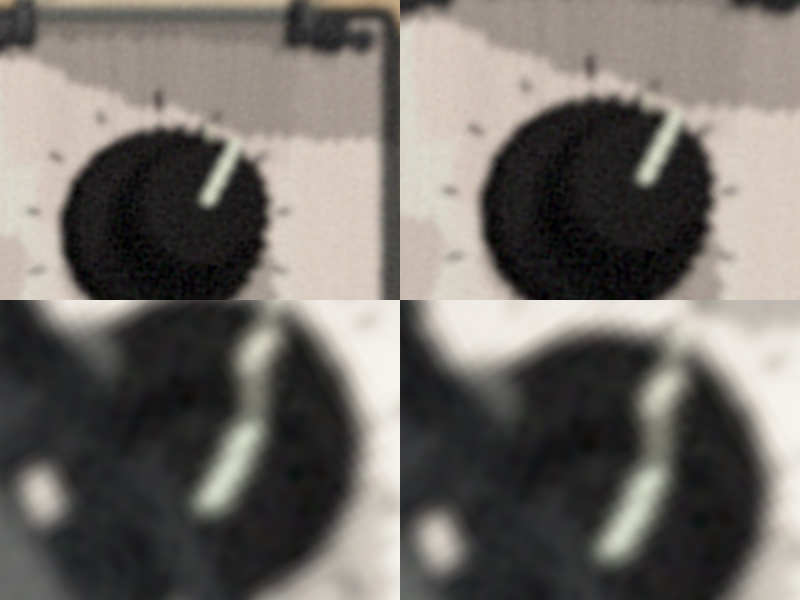

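Both pointers read about 27°: inner line (610,555)-(655,470), outer mark (650,410)-(690,325) in the lower right. I'll spin the wrist back, which clears the top view, and measure precisely.

```bash
python3 -m pendant '[{"tx":0,"ty":0,"tz":0,"rx":-0.378,"ry":0.22,"rz":0.936,"gripper":0},{"tx":0,"ty":0,"tz":0,"rx":-0.378,"ry":0.22,"rz":0.936,"gripper":0},{"tx":0,"ty":0,"tz":0,"rx":-0.378,"ry":0.22,"rz":0.936,"gripper":0},{"tx":0,"ty":0,"tz":0,"rx":-0.378,"ry":0.22,"rz":0.936,"gripper":0},{"tx":0,"ty":0,"tz":0,"rx":-0.378,"ry":0.22,"rz":0.936,"gripper":0},{"tx":0,"ty":0,"tz":0,"rx":-0.378,"ry":0.22,"rz":0.936,"gripper":0},{"tx":0,"ty":0,"tz":0,"rx":-0.378,"ry":0.22,"rz":0.936,"gripper":0},{"tx":0,"ty":0,"tz":0,"rx":-0.378,"ry":0.22,"rz":0.936,"gripper":0},{"tx":0,"ty":0,"tz":0,"rx":-0.378,"ry":0.22,"rz":0.936,"gripper":0},{"tx":0,"ty":0,"tz":0,"rx":-0.378,"ry":0.22,"rz":0.936,"gripper":0}]'
python3 ang2.py; python3 meas.py k3
python3 - <<'E'
from h import *
for n in('k1','k2','k3'):
    g=cv2.cvtColor(cv2.imread(f'pics/{n}.png')[:,:400],cv2.COLOR_BGR2GRAY)
    w=cv2.morphologyEx((g<120).astype(np.uint8),cv2.MORPH_CLOSE,np.ones((21,21)));w=cv2.erode(w,np.ones((7,7)))
    v,u=np.mgrid[0:400,0:400];m=((g>140)&(w>0)&(np.hypot(u-203,v-200)<72)).astype(np.uint8)
    k,l,st,ce=cv2.connectedComponentsWithStats(m);i=1+np.argmax(st[1:,4]);x=np.argwhere(l==i)[:,::-1].astype(np.float32);a=cv2.fitLine(x,2,0,.01,.01).ravel()
    print(n,st[i],np.degrees(np.arctan(-a[0]/a[1])))
from geo import *
d=toolf(-60)[:,2];need(grip(2.05)-120*d,toolf(-60))
E
```

```text
time_s: 15.13
tool_pos: [532.6, -181.0, 258.0]
eef_rot: [[-0.789, 0.495, 0.365], [0.448, 0.869, -0.211], [-0.422, -0.003, -0.907]]
force: [-0.0, -0.0, -0.2]
opening: 85.5
grip_force: 0.0
ring 209.09869384765625 194.2721710205078 [22.10139683 23.06755284]
outer 1487 line 26.6 centroid [262.  92.] from centre 27.3 len 8.495737
inner 2828 line 28.4 centroid [231. 165.] from centre 36.4 len 14.989325
total t [-0.01  0.08  0.03] r [ 0.05 -0.04 -0.12] now [ 532.6 -181.   258. ] F [-0.3 -0.3 -0.7] t 15.18 open 85.7
[-16.3   3.  -24.5  38.1  -5.7  11.6]
k1 [170 156  39  46 734] -33.08617
k2 [202 157  35  47 684] 28.011217
k3 [204 155  36  50 751] 28.640045
total t [ 3.16 -1.75  2.17] r [-0.43 -0.77 -0.02] now [ 532.6 -181.   258.1] F [-0.9 -0.4 -0.9] t 15.23 open 85.6
```

The inner pointer reads 28.4° and the outer 27°, so they agree within measurement accuracy, and the outer knob has not moved. Next I'll regrip the hood buttons.

```bash
python3 -m pendant '[{"tx":0.1,"ty":-0.06,"tz":0.7,"rx":-0.07,"ry":-0.13,"rz":0,"gripper":0},{"tx":0.4,"ty":-0.25,"tz":0.7,"rx":-0.07,"ry":-0.13,"rz":0,"gripper":0},{"tx":0.7,"ty":-0.4,"tz":0.5,"rx":-0.07,"ry":-0.13,"rz":0,"gripper":0},{"tx":0.7,"ty":-0.4,"tz":0.26,"rx":-0.07,"ry":-0.13,"rz":0,"gripper":0},{"tx":0.7,"ty":-0.4,"tz":0,"rx":-0.07,"ry":-0.13,"rz":0,"gripper":0},{"tx":0.66,"ty":-0.37,"tz":0,"rx":-0.07,"ry":-0.12,"rz":0,"gripper":0},{"tx":0,"ty":0,"tz":0,"rx":0,"ry":0,"rz":0,"gripper":0},{"tx":0,"ty":0,"tz":0,"rx":0,"ry":0,"rz":0,"gripper":0}]'
python3 - <<'E'
from geo import *
need([644.5,-245.7,251.3],toolf(-60))
p,_=viewer.grab_frame('scene');z=_;c=viewer.camera_info('scene');W=pts(z,c)
L=(W-H);a=L@X;b=L@Y;h=L[...,2];m=(abs(b)<40)&(h>25)&(h<130)&(a>-60)&(a<70)&(z>0)
for q in range(25,125,12):
    k=m&(h>q)&(h<q+12);print(q,k.sum(),np.percentile(a[k],[2,50,98]).round(0) if k.sum() else '',np.percentile(b[k],[2,98]).round(0) if k.sum() else '')
E
```

```text
time_s: 15.9
tool_pos: [614.3, -228.1, 311.8]
eef_rot: [[-0.749, 0.501, 0.433], [0.436, 0.865, -0.248], [-0.499, 0.003, -0.867]]
force: [0.2, -0.6, 0.4]
opening: 85.1
grip_force: 0.0
total t [ 1.21 -0.7  -2.42] r [-0.03  0.    0.03] now [ 614.3 -228.1  311.8] F [ 0.2 -0.6  0.4] t 15.9 open 85.1
25 254 [-2. 38. 42.] [-32.  35.]
37 230 [-3. 37. 41.] [-32.  35.]
49 226 [-4. 36. 41.] [-32.  35.]
61 175 [-5. 37. 40.] [-32.  35.]
73 251 [-6. 14. 39.] [-31.  35.]
85 111 [-7.  6. 37.] [-23.  35.]
97 221 [-7.  3. 28.] [-23.  35.]
109 574 [-8. 14. 36.] [-29.  34.]
121 0
```

```bash
python3 -m pendant '[{"tx":0.24,"ty":-0.14,"tz":-0.48,"rx":0,"ry":0,"rz":0,"gripper":0},{"tx":0.24,"ty":-0.14,"tz":-0.48,"rx":0,"ry":0,"rz":0,"gripper":0},{"tx":0.24,"ty":-0.14,"tz":-0.48,"rx":0,"ry":0,"rz":0,"gripper":0},{"tx":0.24,"ty":-0.14,"tz":-0.48,"rx":0,"ry":0,"rz":0,"gripper":0},{"tx":0.24,"ty":-0.14,"tz":-0.48,"rx":0,"ry":0,"rz":0,"gripper":0},{"tx":0,"ty":0,"tz":0,"rx":0,"ry":0,"rz":0,"gripper":0}]' 30
python3 -m pendant '[{"tx":0,"ty":0,"tz":0,"rx":0,"ry":0,"rz":0,"gripper":1},{"tx":0,"ty":0,"tz":0,"rx":0,"ry":0,"rz":0,"gripper":1},{"tx":0,"ty":0,"tz":0,"rx":0,"ry":0,"rz":0,"gripper":1},{"tx":0,"ty":0,"tz":0,"rx":0,"ry":0,"rz":0,"gripper":1},{"tx":0,"ty":0,"tz":0,"rx":0,"ry":0,"rz":0,"gripper":1},{"tx":0,"ty":0,"tz":0,"rx":0,"ry":0,"rz":0,"gripper":1},{"tx":0,"ty":0,"tz":0,"rx":0,"ry":0,"rz":0,"gripper":1},{"tx":0,"ty":0,"tz":0,"rx":0,"ry":0,"rz":0,"gripper":1}]' 30
```

```text
time_s: 16.45
tool_pos: [643.4, -245.1, 250.1]
eef_rot: [[-0.751, 0.5, 0.431], [0.434, 0.866, -0.247], [-0.497, 0.002, -0.868]]
force: [-0.3, 0.1, -0.6]
opening: 85.4
grip_force: 0.0
time_s: 17.12
tool_pos: [644.7, -245.7, 255.2]
eef_rot: [[-0.748, 0.499, 0.437], [0.432, 0.867, -0.25], [-0.503, 0.002, -0.864]]
force: [0.6, -1.3, 5.4]
opening: 49.4
grip_force: 33.8
```

Gripped at 49.4 mm. I'll swing it down along the reversed arc.

```bash
python3 -m pendant '[{"tx":-0.30,"ty":0.17,"tz":0.09,"rx":0,"ry":0,"rz":0,"gripper":1},{"tx":-0.30,"ty":0.17,"tz":0.06,"rx":0,"ry":0,"rz":0,"gripper":1},{"tx":-0.31,"ty":0.18,"tz":0.03,"rx":0,"ry":0,"rz":0,"gripper":1},{"tx":-0.31,"ty":0.18,"tz":0,"rx":0,"ry":0,"rz":0,"gripper":1},{"tx":-0.31,"ty":0.18,"tz":-0.03,"rx":0,"ry":0,"rz":0,"gripper":1},{"tx":-0.30,"ty":0.17,"tz":-0.06,"rx":0,"ry":0,"rz":0,"gripper":1},{"tx":-0.30,"ty":0.17,"tz":-0.09,"rx":0,"ry":0,"rz":0,"gripper":1}]'
python3 -m pendant '[{"tx":-0.29,"ty":0.17,"tz":-0.12,"rx":0,"ry":0,"rz":0,"gripper":1},{"tx":-0.28,"ty":0.16,"tz":-0.14,"rx":0,"ry":0,"rz":0,"gripper":1},{"tx":-0.27,"ty":0.15,"tz":-0.17,"rx":0,"ry":0,"rz":0,"gripper":1},{"tx":-0.25,"ty":0.15,"tz":-0.20,"rx":0,"ry":0,"rz":0,"gripper":1},{"tx":-0.24,"ty":0.14,"tz":-0.22,"rx":0,"ry":0,"rz":0,"gripper":1}]'
python3 - <<'E'
from geo import *
d=toolf(-60)[:,2]
need(grip(1.025)-50*d,toolf(-60))
E
```

```text
time_s: 17.7
tool_pos: [590.9, -214.6, 254.4]
eef_rot: [[-0.749, 0.499, 0.437], [0.432, 0.867, -0.249], [-0.503, 0.002, -0.864]]
force: [4.1, -0.8, 4.8]
opening: 49.7
grip_force: 34.0
time_s: 18.12
tool_pos: [557.5, -195.3, 232.9]
eef_rot: [[-0.749, 0.499, 0.437], [0.432, 0.867, -0.249], [-0.503, 0.002, -0.865]]
force: [0.8, 0.3, 5.7]
opening: 49.3
grip_force: 33.9
total t [-0.06  0.11 -0.08] r [-0.    0.04 -0.  ] now [ 557.5 -195.3  232.9] F [0.8 0.3 5.7] t 18.12 open 49.3
```

```bash
python3 -m pendant '[{"tx":-0.22,"ty":0.13,"tz":-0.24,"rx":0,"ry":0,"rz":0,"gripper":1},{"tx":-0.20,"ty":0.12,"tz":-0.26,"rx":0,"ry":0,"rz":0,"gripper":1},{"tx":-0.18,"ty":0.11,"tz":-0.28,"rx":0,"ry":0,"rz":0,"gripper":1},{"tx":-0.16,"ty":0.09,"tz":-0.30,"rx":0,"ry":0,"rz":0,"gripper":1},{"tx":-0.14,"ty":0.08,"tz":-0.32,"rx":0,"ry":0,"rz":0,"gripper":1},{"tx":-0.11,"ty":0.07,"tz":-0.33,"rx":0,"ry":0,"rz":0,"gripper":1},{"tx":-0.09,"ty":0.05,"tz":-0.34,"rx":0,"ry":0,"rz":0,"gripper":1},{"tx":-0.06,"ty":0.04,"tz":-0.35,"rx":0,"ry":0,"rz":0,"gripper":1},{"tx":-0.04,"ty":0.02,"tz":-0.35,"rx":0,"ry":0,"rz":0,"gripper":1}]'
python3 - <<'E'
from geo import *
d=toolf(-60)[:,2]
need(grip(2.05/8)-50*d,toolf(-60));need(grip(0)-50*d,toolf(-60))
E
```

```text
time_s: 18.87
tool_pos: [526.7, -177.4, 162.2]
eef_rot: [[-0.75, 0.499, 0.434], [0.432, 0.867, -0.248], [-0.5, 0.002, -0.866]]
force: [-1.0, 0.7, 2.6]
opening: 49.5
grip_force: 33.4
total t [-0.05  0.1  -0.03] r [-0.01  0.01 -0.  ] now [ 526.7 -177.4  162.2] F [-1.   0.7  2.6] t 18.87 open 49.5
total t [-0.    0.07 -1.08] r [-0.01  0.01 -0.  ] now [ 526.7 -177.4  162.2] F [-1.   0.7  2.6] t 18.87 open 49.5
```

```bash
python3 -m pendant '[{"tx":-0.01,"ty":0.01,"tz":-0.35,"rx":0,"ry":0,"rz":0,"gripper":1},{"tx":0.01,"ty":0,"tz":-0.35,"rx":0,"ry":0,"rz":0,"gripper":1},{"tx":0.02,"ty":0,"tz":-0.35,"rx":0,"ry":0,"rz":0,"gripper":1},{"tx":0,"ty":0,"tz":-0.06,"rx":0,"ry":0,"rz":0,"gripper":1},{"tx":0,"ty":0,"tz":0,"rx":0,"ry":0,"rz":0,"gripper":1}]'
```

```text
time_s: 19.28
tool_pos: [527.4, -177.7, 135.2]
eef_rot: [[-0.75, 0.499, 0.434], [0.433, 0.866, -0.249], [-0.501, 0.001, -0.865]]
force: [-11.1, 2.0, 17.5]
opening: 50.0
grip_force: 34.9
```

```bash
python3 -m pendant '[{"tx":0,"ty":0,"tz":-0.04,"rx":0,"ry":0,"rz":0,"gripper":1},{"tx":0,"ty":0,"tz":0,"rx":0,"ry":0,"rz":0,"gripper":0},{"tx":0,"ty":0,"tz":0,"rx":0,"ry":0,"rz":0,"gripper":0},{"tx":0,"ty":0,"tz":0,"rx":0,"ry":0,"rz":0,"gripper":0},{"tx":0,"ty":0,"tz":0,"rx":0,"ry":0,"rz":0,"gripper":0},{"tx":0,"ty":0,"tz":0,"rx":0,"ry":0,"rz":0,"gripper":0}]'
python3 -m pendant '[{"tx":-0.2,"ty":0.12,"tz":0.4,"rx":0,"ry":0,"rz":0,"gripper":0},{"tx":-0.2,"ty":0.12,"tz":0.4,"rx":0,"ry":0,"rz":0,"gripper":0},{"tx":-0.2,"ty":0.12,"tz":0.4,"rx":0,"ry":0,"rz":0,"gripper":0},{"tx":-0.2,"ty":0.12,"tz":0.4,"rx":0,"ry":0,"rz":0,"gripper":0},{"tx":-0.2,"ty":0.12,"tz":0.4,"rx":0,"ry":0,"rz":0,"gripper":1},{"tx":0,"ty":0,"tz":0,"rx":0,"ry":0,"rz":0,"gripper":1},{"tx":0,"ty":0,"tz":0,"rx":0,"ry":0,"rz":0,"gripper":1},{"tx":0,"ty":0,"tz":0,"rx":0,"ry":0,"rz":0,"gripper":1},{"tx":0,"ty":0,"tz":0,"rx":0,"ry":0,"rz":0,"gripper":1}]'
python3 - <<'E'
from geo import *
p,z=viewer.grab_frame('scene');c=viewer.camera_info('scene')
d=pickle.load(open('d0.pkl','rb'))
for n,zz in(('before',d['scene'][1]),('now',z)):
    L=pts(zz,c)-A;m=(zz>0)&(abs(L@Y)<25)&(abs(L@N-46)<12)&(L@U>-68)&(L@U<45)
    u=(L@U)[m];h=(L@N)[m];s=abs(h-np.median(h))<5;print(n,s.sum(),np.polyfit(u[s],h[s],1))
need(A-58*U+48*N-75*toolf(-60)[:,2],toolf(-60))
E
```

```text
time_s: 19.78
tool_pos: [527.8, -177.5, 133.4]
eef_rot: [[-0.751, 0.498, 0.434], [0.432, 0.867, -0.248], [-0.5, 0.002, -0.866]]
force: [0.4, 0.2, -0.4]
opening: 85.4
grip_force: 0.0
time_s: 20.53
tool_pos: [503.1, -162.7, 182.9]
eef_rot: [[-0.751, 0.499, 0.434], [0.433, 0.867, -0.248], [-0.5, 0.001, -0.866]]
force: [0.6, 0.4, -0.5]
opening: 25.7
grip_force: 0.0
before 1739 [1.82058613e-03 4.65448658e+01]
now 854 [1.53683024e-03 4.64677102e+01]
total t [ 0.13 -0.05 -0.5 ] r [-0.01  0.   -0.  ] now [ 503.1 -162.7  182.9] F [0.3 0.8 0.1] t 20.58 open 17.6
```

The hood roof is back on its shut plane, with the same offset and slope as before. I'll press the nose with closed fingertips to make sure the hooks are home.

```bash
python3 -m pendant '[{"tx":0,"ty":0,"tz":0,"rx":0,"ry":0,"rz":0,"gripper":1},{"tx":0.05,"ty":-0.02,"tz":-0.2,"rx":0,"ry":0,"rz":0,"gripper":1},{"tx":0.05,"ty":-0.02,"tz":-0.2,"rx":0,"ry":0,"rz":0,"gripper":1},{"tx":0.03,"ty":-0.01,"tz":-0.1,"rx":0,"ry":0,"rz":0,"gripper":1},{"tx":0,"ty":0,"tz":0,"rx":0,"ry":0,"rz":0,"gripper":1}]'
python3 -m pendant '[{"tx":0.02,"ty":-0.01,"tz":-0.06,"rx":0,"ry":0,"rz":0,"gripper":1},{"tx":0.02,"ty":-0.01,"tz":-0.06,"rx":0,"ry":0,"rz":0,"gripper":1},{"tx":0,"ty":0,"tz":0,"rx":0,"ry":0,"rz":0,"gripper":1}]'
```

```text
time_s: 21.0
tool_pos: [506.2, -163.9, 170.0]
eef_rot: [[-0.751, 0.499, 0.433], [0.433, 0.867, -0.248], [-0.499, 0.001, -0.867]]
force: [0.4, 0.1, -0.0]
opening: -0.2
grip_force: 0.0
time_s: 21.25
tool_pos: [507.5, -164.4, 167.9]
eef_rot: [[-0.75, 0.499, 0.434], [0.432, 0.867, -0.248], [-0.5, 0.002, -0.866]]
force: [-1.0, 0.4, -0.4]
opening: -0.1
grip_force: 0.0
```

```bash
for k in 1; do python3 -m pendant '[{"tx":0.02,"ty":-0.01,"tz":-0.05,"rx":0,"ry":0,"rz":0,"gripper":1},{"tx":0.02,"ty":-0.01,"tz":-0.05,"rx":0,"ry":0,"rz":0,"gripper":1},{"tx":0,"ty":0,"tz":0,"rx":0,"ry":0,"rz":0,"gripper":1}]' | grep -E "pos|^force"; python3 -m pendant '[{"tx":0.02,"ty":-0.01,"tz":-0.05,"rx":0,"ry":0,"rz":0,"gripper":1},{"tx":0,"ty":0,"tz":0,"rx":0,"ry":0,"rz":0,"gripper":1}]'| grep -E "pos|^force"; done
```

```text
tool_pos: [508.4, -164.8, 166.2]
force: [-17.0, 7.8, 22.9]
tool_pos: [508.7, -164.9, 165.5]
force: [-34.9, 16.6, 41.5]
```

```bash
python3 -m pendant '[{"tx":-0.1,"ty":0.06,"tz":0.3,"rx":0,"ry":0,"rz":0,"gripper":1},{"tx":-0.3,"ty":0.17,"tz":0.6,"rx":0,"ry":0,"rz":0,"gripper":1},{"tx":-0.5,"ty":0.3,"tz":0.8,"rx":0,"ry":0,"rz":0,"gripper":1},{"tx":-0.5,"ty":0.3,"tz":0.8,"rx":0,"ry":0,"rz":0,"gripper":1},{"tx":-0.5,"ty":0.3,"tz":0.8,"rx":0,"ry":0,"rz":0,"gripper":0},{"tx":-0.5,"ty":0.3,"tz":0.5,"rx":0,"ry":0,"rz":0,"gripper":0},{"tx":0,"ty":0,"tz":0,"rx":0,"ry":0,"rz":0,"gripper":0},{"tx":0,"ty":0,"tz":0,"rx":0,"ry":0,"rz":0,"gripper":0}]'
python3 - <<'E'
from geo import *
from ang import rect
d=pickle.load(open('d0.pkl','rb'));P={}
for n in('scene','top'):
    P[n],z=viewer.grab_frame(n);c=viewer.camera_info(n)
    for t,zz in(('before',d[n][1]),('now',z)):
        L=pts(zz,c)-A;m=(zz>0)&(abs(L@Y)<25)&(abs(L@N-46)<12)&(L@U>-68)&(L@U<45)
        u=(L@U)[m];h=(L@N)[m];s=abs(h-np.median(h))<5;print(n,t,s.sum(),np.polyfit(u[s],h[s],1))
cc=viewer.camera_info('top')
f=lambda p:np.hstack([cv2.resize(p[140:260,320:440],(300,300),interpolation=2),cv2.resize(rect(p,cc,31,A-45*U,200,5),(300,300))])
cv2.imwrite('pics/fin.png',np.vstack([f(d['top'][0]),f(P['top'])])[...,::-1])
E
```

```text
time_s: 22.33
tool_pos: [449.3, -129.3, 260.3]
eef_rot: [[-0.749, 0.498, 0.436], [0.432, 0.867, -0.249], [-0.502, 0.002, -0.865]]
force: [0.7, 0.7, 0.2]
opening: 48.2
grip_force: 0.0
scene before 1739 [1.82058613e-03 4.65448658e+01]
scene now 1368 [8.41523645e-04 4.65375658e+01]
top before 1991 [-3.69880696e-04  4.68699104e+01]
top now 1993 [-4.35798695e-04  4.69491104e+01]
```

View pics/fin.png

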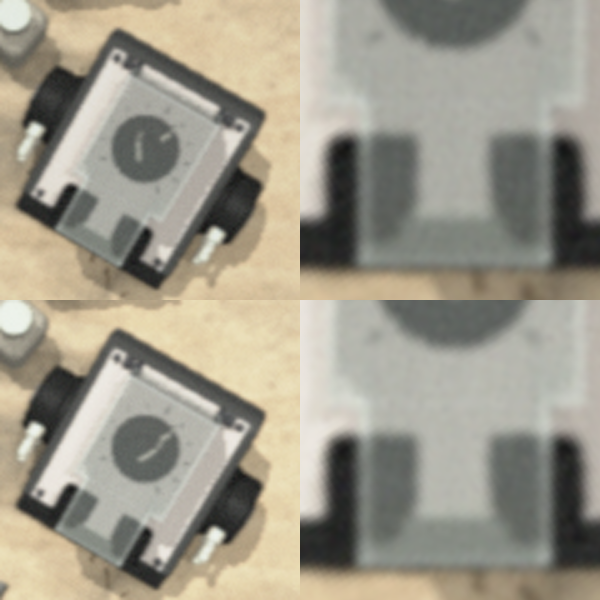

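Before (top row) and after (bottom row) match: the hood is shut, both buttons are out at about (340,490) and (570,490), and the two pointers are in line at about (152,450). I'm handing the job in.

```bash
python3 -c "
from cell import workorder
print(workorder.job_done())"
```

```text
the job is handed in; nothing more can be done
None
```

The job is handed in: I opened the hood, turned the inner knob to within about 1.5° of the outer pointer (the outer knob stayed put), then closed the hood and pressed it shut; the last pictures show it shut with both buttons out, though I did not tug it to test the latch.

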